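Make up a firing batch of four crucibles

ROBOT

A 6-joint arm with a two-finger parallel gripper is mounted at the origin on a cart in front of the work surface, level with it; the furniture and walls round the work are solid. World frame = base frame: x ahead of the robot, y to its left, z up, the work surface at z = 0. Lengths are in m, angles in rad, forces in N, time in s.
With the tool pointing down it reaches from about 0.375 to 0.9 m from the base axis. Payload 3.1 kg.
Tool frame: the origin (TCP) lies midway between the tips of the shut fingers; the grasp point (between the pads) lies 19 mm behind it (pinch_z is the distance from the TCP to the grasp point, in m); y points along the fingers, z is the direction in which the jaws open and shut, and the axes are right-handed (so a half turn about y gives the same grasp; the last joint's range is limited). The gripper opens to 87 mm and grips with 3 to 60 N. Pads are 19 mm wide; open, the fingers measure 117 mm over their backs; the gripper's body (75 mm by 190 mm) begins 51 mm behind the grasp point.
Start: joints at [0.93, 0.527, 1.433, -0, 1.181, -0.178], TCP at [0.278, 0.56, 0.223] pointing down, gripper open.
Joint ranges: [-3.08, 3.08], [-0.75, 2.2], [0.22, 2.44], [-1.43, 4.57], [0, 2.65], [-2.85, 2.85]. Speed limits (rad/s): [2.79, 2.79, 3.14, 3.14, 3.14, 3.14].

INTERFACE

Orientations are given as a unit quaternion [x, y, z, w].
In Python, from rig import * gives the robot as it stands.
- The arm moves only by the tool drive_tool, never from a script. Its argument "plan" is a list of rows, each a list of 7 numbers: the shift along the tool's x, y, z in mm, then the turn, a rotation vector about the tool's x, y, z in degrees, then the finger opening in mm, from 0 to 87. A call has 1 to 10 rows; each row is the pose to reach, as a shift and turn from the pose commanded when the call began, along the tool's axes at that moment; what a row does not reach only later rows make up. A row lasts 1/10 s, in which the tool goes at most 50 mm and 8.59 degrees, less where a joint would pass 70% of its speed; a pose out of reach is approached as far as the arm can. A call with a gripper value outside its range is refused whole. The fingers move at their own pace and stop on an object; "newtons" is the grip in N (left out, the last holds). Time passes only in rows, so rows that repeat a pose let the fingers close. It gives the time, the measured TCP pose, the force and the opening at its end, in the units of the state.
- get_obs(): the state, without advancing time (a new reading comes with each control period).
- camera(name): name is "scene" or "top"; returns the picture (420x560x3 uint8, blue, green, red); there is no depth.
- get_calibration(name): a dict with "fx", "fy", "cx", "cy" (pixels), "origin" and "rotation" of the camera in the world. Camera axes: x right, y down, z forward; pixel columns grow to the right and rows downward; lengths in m; the calibration is good to about 2 mm. A picture is of the moment at which its call begins. get_calibration takes no time and is no camera call.
- hand_in(): hands the job in, once; it reports no verdict.
Trained networks look in the newest picture that a camera, given by its name, has taken for a name from the list of things; names that differ only in an ending like _2 or _b are one class to them, and where a whole thing is asked for, a point or a joint stands for the part that bears it (a point fixed in the world has none). Each returns a list of dicts, best first, with "conf" (0 to 1); they miss things now and then, are a little off and sometimes report something else, mostly with a low value. They report only what shows in the picture. A call takes as long as a camera call. They do not tell look-alikes from the thing itself.
- spot_in(camera, target): "location" ([column, row] in pixels, amid what is visible of it).
- mark_of(camera, target): "location" ([column, row] in pixels: a listed point, or the origin of a listed thing).
The state is a dict: "time": time; "q": joint angles; "joint_velocities": joint speeds; "joint_torque": joint torques, N m; "position": TCP position; "tool_rot": TCP orientation; "ft_force": force on the tool from outside, world axes, zero at the start; "moment": the same for the moment, N m; "grip_width": finger opening in m.
Only numpy, scipy, OpenCV 4.12 (cv2) and the standard library are available. Lean on these libraries where they do the work, as an engineer would, in place of code of your own. Each camera call takes 0.05 s, during which the arm holds its last target. There are 200 camera calls.

TASK

Make up the firing batch: the sliding carrier must hold exactly four of the small crucibles, counting those already in it, with the spare small one and the large one standing in the fixed stock row. Once the count is right, push the carrier by its post fully home against the end stop. Every crucible must stand upright on the floor of a place, none may be tipped over on the way, and leave the timer and the petri dish where they are.

Things in the scene. Friction and masses are not known exactly. Their poses are not given: they have to be found in the camera images.
- small_1: one of five identical small white porcelain crucibles (cups), 36 mm across the rim, 30 mm high, tapering to a flat foot about 23 mm across, about 35 g; origin at the centre of the underside, z up. Best held across the rim from above
- small_2: one of five identical small white porcelain crucibles (cups), 36 mm across the rim, 30 mm high, tapering to a flat foot about 23 mm across, about 35 g; origin at the centre of the underside, z up. Best held across the rim from above
- small_3: one of five identical small white porcelain crucibles (cups), 36 mm across the rim, 30 mm high, tapering to a flat foot about 23 mm across, about 35 g; origin at the centre of the underside, z up. Best held across the rim from above
- small_4: one of five identical small white porcelain crucibles (cups), 36 mm across the rim, 30 mm high, tapering to a flat foot about 23 mm across, about 35 g; origin at the centre of the underside, z up. Best held across the rim from above
- small_5: one of five identical small white porcelain crucibles (cups), 36 mm across the rim, 30 mm high, tapering to a flat foot about 23 mm across, about 35 g; origin at the centre of the underside, z up. Best held across the rim from above
- large: the one large white porcelain crucible, 48 mm across the rim, 38 mm high, foot 30 mm across, 60 g; origin at the centre of the underside, z up
- board: grey loading board on a fixed riser, its top 84 mm above the worktop, 188 mm wide (its y), from 128 mm on its -x (robot) side to 172 mm on its +x side of its origin, which lies on the worktop. It bears three rows of three places, each row along y: the fixed stock row nearest the robot, then the near and far rows of the sliding carrier, 88 and 176 mm beyond; an end stop bar at the +x end
- furnace_corner (a point): obstacle, does not move: front left corner, at worktop height, of the blue furnace on the right of the board; it is 380 mm tall, solid from this point 300 mm away from the robot and 430 mm to the right; its latch handle stands 20 mm out of the front, 220 to 290 mm up
- microscope_corner (a point): obstacle, does not move: front right corner, at worktop height, of the box round the microscope on the left of the board, 250 mm tall, reaching 240 mm away from the robot and 170 mm to the left. Wall cabinets hang 470 mm above the worktop from 280 mm beyond this point on
- stock_row (a point): centre of the floor of the fixed stock row, 88 mm above the worktop; axes as the board's. The row is a trough 164 mm long (y) and 56 mm wide (x), outer walls 3 mm thick standing 6 mm above the floor, ridges 3 mm high and 3 mm thick between its three places, whose centres lie at y = -52, 0, +52 mm from this point
- near_row (a point): centre of the floor of the carrier's near row, a trough of the same shape, floor height and places as the stock row; axes as the board's; it moves with the carrier
- far_row (a point): centre of the floor of the carrier's far row, the same again, on the same carrier 88 mm beyond the near row; the bar between the two rows is as high as their walls
- push_post (a point): centre of the top of the upright flat steel post on the carrier's robot-side edge, between stock row and near row, by which the carrier is pushed; post 8 mm (x) by 12 mm (y), its top 146 mm above the worktop, so that it stands 20 mm above the rim of a large crucible and 28 mm above a small one; moves with the carrier
- carrier (a joint): travel of the carrier along the board's +x (away from the robot), in m: 0 at the start, 0.040 fully home against the end stop; friction about 3 N, it stays where it is left
- timer: bystander: flat timer, 62 x 62 x 18 mm, loose on the worktop; origin at the centre of its underside
- petri: bystander: covered glass petri dish, 94 mm across, 16 mm high, loose on the worktop; origin at the centre of its underside
There are look-alikes about, which are no part of the job. Leave any black look-alike of the small_4 alone.

How it is judged:
On the way, in this order (a step that is already met when the one before it is completed fails the run):
1. the carrier holds exactly four small crucibles, upright, the fifth stands in the stock row, and the large one is out of the carrier (y of small_1 in the frame of stock_row between -0.076 and 0.076 m and z of small_1 in the frame of stock_row between -0.003 and 0.003 m and angle between each of small_1, small_2, small_3, small_4, small_5's own z axis and vertical below 0.1 rad and y of small_2 in the frame of stock_row between -0.076 and 0.076 m and z of small_2 in the frame of stock_row between -0.003 and 0.003 m and y of small_3 in the frame of stock_row between -0.076 and 0.076 m and z of small_3 in the frame of stock_row between -0.003 and 0.003 m and y of small_4 in the frame of stock_row between -0.076 and 0.076 m and z of small_4 in the frame of stock_row between -0.003 and 0.003 m and y of small_5 in the frame of stock_row between -0.076 and 0.076 m and z of small_5 in the frame of stock_row between -0.003 and 0.003 m and ((x of small_1 in the frame of stock_row between -0.02 and 0.02 m and x of small_2 in the frame of near_row between -0.02 and 0.108 m and x of small_3 in the frame of near_row between -0.02 and 0.108 m and x of small_4 in the frame of near_row between -0.02 and 0.108 m and x of small_5 in the frame of near_row between -0.02 and 0.108 m) or (x of small_2 in the frame of stock_row between -0.02 and 0.02 m and x of small_1 in the frame of near_row between -0.02 and 0.108 m and x of small_3 in the frame of near_row between -0.02 and 0.108 m and x of small_4 in the frame of near_row between -0.02 and 0.108 m and x of small_5 in the frame of near_row between -0.02 and 0.108 m) or (x of small_3 in the frame of stock_row between -0.02 and 0.02 m and x of small_1 in the frame of near_row between -0.02 and 0.108 m and x of small_2 in the frame of near_row between -0.02 and 0.108 m and x of small_4 in the frame of near_row between -0.02 and 0.108 m and x of small_5 in the frame of near_row between -0.02 and 0.108 m) or (x of small_4 in the frame of stock_row between -0.02 and 0.02 m and x of small_1 in the frame of near_row between -0.02 and 0.108 m and x of small_2 in the frame of near_row between -0.02 and 0.108 m and x of small_3 in the frame of near_row between -0.02 and 0.108 m and x of small_5 in the frame of near_row between -0.02 and 0.108 m) or (x of small_5 in the frame of stock_row between -0.02 and 0.02 m and x of small_1 in the frame of near_row between -0.02 and 0.108 m and x of small_2 in the frame of near_row between -0.02 and 0.108 m and x of small_3 in the frame of near_row between -0.02 and 0.108 m and x of small_4 in the frame of near_row between -0.02 and 0.108 m)) and (x of large in the frame of near_row below -0.045 m or z of large in the frame of near_row above 0.03 m)), for 0.2 s.
2. after that, the carrier is pushed home (value of joint carrier above 0.037 m), for 0.2 s.
At the end, for the whole second after the job is handed in: Four small crucibles stand in the carrier's rows, one small and the large in the stock row: each within 3 mm of floor height, 20 mm of the row's centre line and 76 mm of its middle lengthwise, tilted under 0.1 rad, slower than 0.02 m/s; carrier travel over 37 mm (y of small_1 in the frame of stock_row between -0.076 and 0.076 m and z of small_1 in the frame of stock_row between -0.003 and 0.003 m and angle between each of small_1, small_2, small_3, small_4, small_5, large's own z axis and vertical below 0.1 rad and y of small_2 in the frame of stock_row between -0.076 and 0.076 m and z of small_2 in the frame of stock_row between -0.003 and 0.003 m and y of small_3 in the frame of stock_row between -0.076 and 0.076 m and z of small_3 in the frame of stock_row between -0.003 and 0.003 m and y of small_4 in the frame of stock_row between -0.076 and 0.076 m and z of small_4 in the frame of stock_row between -0.003 and 0.003 m and y of small_5 in the frame of stock_row between -0.076 and 0.076 m and z of small_5 in the frame of stock_row between -0.003 and 0.003 m and ((x of small_1 in the frame of stock_row between -0.02 and 0.02 m and x of small_2 in the frame of near_row between -0.02 and 0.108 m and x of small_3 in the frame of near_row between -0.02 and 0.108 m and x of small_4 in the frame of near_row between -0.02 and 0.108 m and x of small_5 in the frame of near_row between -0.02 and 0.108 m) or (x of small_2 in the frame of stock_row between -0.02 and 0.02 m and x of small_1 in the frame of near_row between -0.02 and 0.108 m and x of small_3 in the frame of near_row between -0.02 and 0.108 m and x of small_4 in the frame of near_row between -0.02 and 0.108 m and x of small_5 in the frame of near_row between -0.02 and 0.108 m) or (x of small_3 in the frame of stock_row between -0.02 and 0.02 m and x of small_1 in the frame of near_row between -0.02 and 0.108 m and x of small_2 in the frame of near_row between -0.02 and 0.108 m and x of small_4 in the frame of near_row between -0.02 and 0.108 m and x of small_5 in the frame of near_row between -0.02 and 0.108 m) or (x of small_4 in the frame of stock_row between -0.02 and 0.02 m and x of small_1 in the frame of near_row between -0.02 and 0.108 m and x of small_2 in the frame of near_row between -0.02 and 0.108 m and x of small_3 in the frame of near_row between -0.02 and 0.108 m and x of small_5 in the frame of near_row between -0.02 and 0.108 m) or (x of small_5 in the frame of stock_row between -0.02 and 0.02 m and x of small_1 in the frame of near_row between -0.02 and 0.108 m and x of small_2 in the frame of near_row between -0.02 and 0.108 m and x of small_3 in the frame of near_row between -0.02 and 0.108 m and x of small_4 in the frame of near_row between -0.02 and 0.108 m)) and y of large in the frame of stock_row between -0.076 and 0.076 m and z of large in the frame of stock_row between -0.003 and 0.003 m and x of large in the frame of stock_row between -0.02 and 0.02 m and value of joint carrier above 0.037 m and linear speed of each of small_1, small_2, small_3, small_4, small_5, large below 0.02 m/s); the robot touches nothing.
It fails at once if a crucible is tipped over (tilted more than 0.8 rad) (angle between any of small_1, small_2, small_3, small_4, small_5, large's own z axis and vertical above 0.8 rad).
It fails at once if the timer or the petri dish is moved more than 20 mm (distance of any of timer, petri from where it was at the start of the episode above 0.02 m).
It also fails if it takes over 67 s, if anything falls off the work surface, if the arm or the gripper's body presses on something with over 40 N, if the wrist force passes 120 N, or if a joint passes its speed limit or range.

## Working session

There is one attempt and no reset: what is moved stays moved. The work goes in short steps, Python scripts to look and compute and a tool call to move; the robot and the scene stay as the last step left them, time stands still between calls to the robot, and variables do not carry over. Pictures are saved under pics/ and viewed, about 8 in all and at most 12, crops included, and the job is handed in when it is done.

Besides the shell and the picture viewer there is one more tool, called after "Emit:" as name(argument=value, ...) on one line, values as JSON. drive_tool: Moves the arm, as the interface text tells. Its arguments: {"type":"object","properties":{"plan":{"type":"array","items":{"type":"array","items":{"type":"number"}}},"newtons":{"type":"number"}},"required":["plan"]}

```bash
mkdir -p pics; ls; python3 - <<'E'
from rig import *
import cv2
o=get_obs();print(o)
for c in("top","scene"):
    im=camera(c);cv2.imwrite(f"pics/{c}0.png",im)
    print(c,get_calibration(c))
    for t in["small_1","large","board","stock_row","near_row","far_row","push_post","timer","petri","furnace_corner","microscope_corner"]:
        print(t,[(round(d["conf"],2),[round(float(x),1) for x in d["location"]]) for d in mark_of(c,t)])
E
```

```text
pics
{'time': 0.0, 'q': array([ 9.30513717e-01,  5.28467278e-01,  1.43389949e+00,  6.96031657e-06,
        1.18137430e+00, -1.78493451e-01]), 'joint_velocities': array([-0.00094037, -0.0009138 , -0.00062981, -0.00112622, -0.00045547,
       -0.00078557]), 'joint_torque': array([-1.01966998e-03, -4.40041280e+01, -1.76589096e+01,  6.32192334e-02,
        5.83365059e-02, -1.39189292e-04]), 'position': array([0.27799693, 0.55896024, 0.22157184]), 'tool_rot': array([ 0.68903692, -0.16212555,  0.16151668, -0.68764511]), 'ft_force': array([ 0.30356414, -0.88995849, -0.00694376]), 'moment': array([-0.00471743,  0.05019417,  0.06066574]), 'grip_width': 0.08731768971116537}
top {'fx': 511.5971469382849, 'fy': 511.5971469382849, 'cx': 278.2154880753048, 'cy': 209.0187820416323, 'origin': array([ 0.25366613, -0.09953238,  1.37210789]), 'rotation': array([ 0.7094299 , -0.6996346 ,  0.05498758, -0.06478426])}
small_1 [(0.69, [282.0, 229.6]), (0.68, [322.7, 194.8]), (0.61, [162.1, 275.3]), (0.6, [280.8, 158.8]), (0.6, [303.9, 270.1]), (0.55, [296.4, 163.1]), (0.51, [342.4, 277.8]), (0.45, [325.1, 2
[... 603 characters left out ...]
6590898 ]), 'rotation': array([ 0.82806076, -0.36539187,  0.16598917, -0.39147382])}
small_1 [(0.73, [290.5, 331.1]), (0.7, [154.4, 224.7]), (0.64, [315.6, 192.0]), (0.53, [327.4, 229.6]), (0.52, [304.5, 252.0]), (0.52, [258.1, 297.8]), (0.51, [269.2, 231.7])]
large []
board [(0.81, [312.6, 247.7]), (0.5, [334.2, 203.2]), (0.42, [184.1, 204.0])]
stock_row [(0.71, [289.3, 243.5])]
near_row [(0.85, [310.2, 219.9]), (0.28, [347.0, 355.5])]
far_row [(0.65, [332.9, 204.8])]
push_post [(0.82, [292.9, 204.1]), (0.22, [331.0, 296.3])]
timer [(0.77, [185.9, 202.3])]
petri [(0.87, [346.6, 357.5])]
furnace_corner [(0.8, [330.6, 296.0])]
microscope_corner [(0.77, [232.9, 251.6]), (0.62, [183.2, 201.2])]
```

```bash
cat > h.py <<'E'
from rig import *
import cv2,numpy as np
from scipy.spatial.transform import Rotation as R
def ray(c,p):
    k=get_calibration(c);d=np.array([(p[0]-k["cx"])/k["fx"],(p[1]-k["cy"])/k["fy"],1])
    return k["origin"],R.from_quat(k["rotation"]).apply(d)
def at(c,p,z):
    o,d=ray(c,p);return o+d*(z-o[2])/d[2]
def proj(c,X):
    k=get_calibration(c);v=R.from_quat(k["rotation"]).inv().apply(np.array(X)-k["origin"])
    return np.array([k["cx"]+k["fx"]*v[0]/v[2],k["cy"]+k["fy"]*v[1]/v[2]])
E
python3 - <<'E'
from h import *
np.set_printoptions(precision=4,suppress=True)
for n,a,b,z in[("stock",(302.2,228.7),(289.3,243.5),.088),("near",(300,196.4),(310.2,219.9),.088),("far",(300.6,160.8),(332.9,204.8),.088),("post",(292.2,202.4),(292.9,204.1),.146),("board",(299.1,204.6),(312.6,247.7),0),("timer",(159.5,238.2),(185.9,202.3),0),("petri",(381.9,266.1),(346.6,357.5),0),("mic",(252.8,252.4),(232.9,251.6),0),("furn",(347.3,234.3),(330.6,296),0)]:
    print(n,at("top",a,z),at("scene",b,z))
for p in[(282.0,229.6),(322.7,194.8),(162.1,275.3),(280.8,158.8),(303.9,270.1),(296.4,163.1),(342.4,277.8),(325.1,228.6)]:print("top",p,at("top",p,.088)[:2],at("top",p,0)[:2])
for p in[(290.5,331.1),(154.4,224.7),(315.6,192),(327.4,229.6),(304.5,252),(258.1,297.8),(269.2,231.7)]:print("scene",p,at("scene",p,.088)[:2],at("scene",p,0)[:2])
a=cv2.imread("pics/top0.png")[110:310,130:410];cv2.imwrite("pics/a.png",cv2.resize(a,(798,570),interpolation=3))
a=cv2.imread("pics/scene0.png")[140:380,120:440];cv2.imwrite("pics/b.png",cv2.resize(a,(800,600),interpolation=3))
E
```

```text
stock [ 0.4237 -0.1414  0.088 ] [ 0.4201 -0.1523  0.088 ]
near [ 0.5069 -0.1352  0.088 ] [ 0.5118 -0.1362  0.088 ]
far [ 0.6007 -0.136   0.088 ] [ 0.5931 -0.1416  0.088 ]
post [ 0.4803 -0.1147  0.146 ] [ 0.4734 -0.1153  0.146 ]
board [ 0.5014 -0.1354  0.    ] [ 0.5165 -0.145   0.    ]
timer [0.4044 0.241  0.    ] [0.4188 0.2387 0.    ]
petri [ 0.3378 -0.3572  0.    ] [ 0.3304 -0.3748  0.    ]
mic [ 0.3695 -0.0122  0.    ] [ 0.3754 -0.0087  0.    ]
furn [ 0.4218 -0.2658  0.    ] [ 0.4263 -0.2668  0.    ]
top (282.0, 229.6) [ 0.4207 -0.0904] [ 0.4322 -0.0898]
top (322.7, 194.8) [ 0.5118 -0.1932] [ 0.5294 -0.1996]
top (162.1, 275.3) [0.3017 0.2076] [0.305  0.2286]
top (280.8, 158.8) [ 0.6055 -0.0847] [ 0.6296 -0.0837]
top (303.9, 270.1) [ 0.3197 -0.1464] [ 0.3242 -0.1496]
top (296.4, 163.1) [ 0.5945 -0.1252] [ 0.6178 -0.127 ]
top (342.4, 277.8) [ 0.302  -0.2421] [ 0.3054 -0.2519]
top (325.1, 228.6) [ 0.4247 -0.1993] [ 0.4365 -0.2061]
scene (290.5, 331.1) [ 0.2582 -0.2973] [ 0.3024 -0.2598]
scene (154.4, 224.7) [0.2587 0.12  ] [0.3031 0.2217]
scene (315.6, 192) [ 0.6066 -0.0775] [ 0.7045 -0.0061]
scene (327.4, 229.6) [ 0.5114 -0.1863] [ 0.5947 -0.1317]
scene (304.5, 252) [ 0.4221 -0.1932] [ 0.4917 -0.1397]
scene (258.1, 297.8) [ 0.2711 -0.2054] [ 0.3174 -0.1538]
scene (269.2, 231.7) [ 0.4185 -0.0936] [ 0.4874 -0.0247]
```

View pics/a.png

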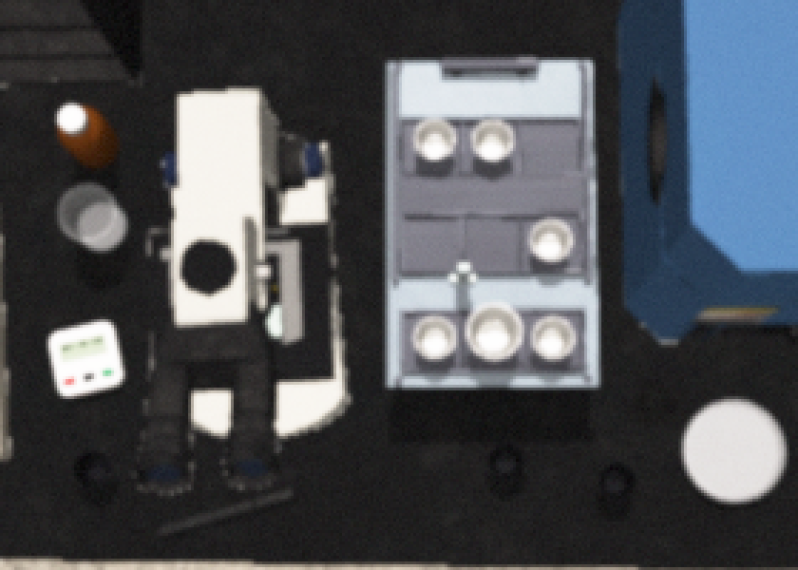

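View pics/b.png

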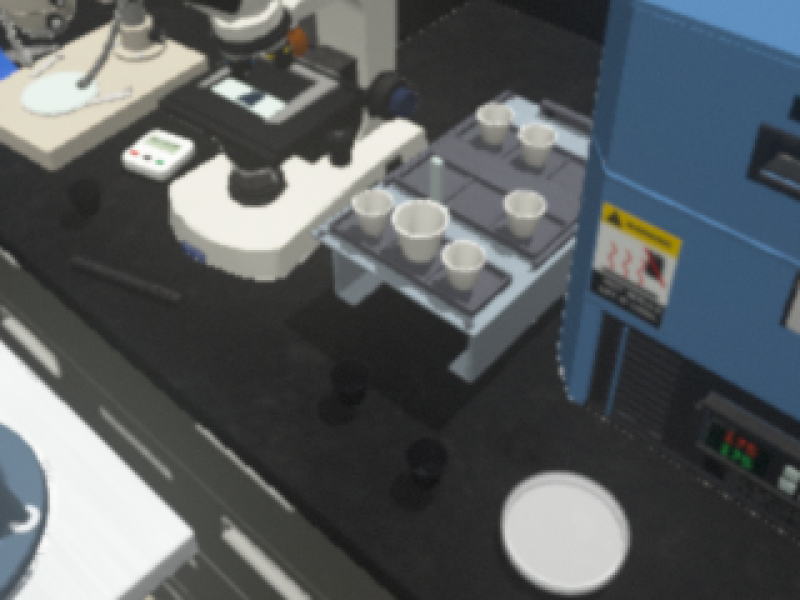

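Top view (crop scale 2.85, offset 130,110): the three stock places hold a small one (282,229), the large one (303,227) and a small one (324,228). The carrier holds three small ones, far-left (283,159), far-middle (302,160) and near-right (323,195). The candidates on the worktop at (162,275), (304,270) and (342,278) are black look-alikes, so I leave them. One stock small has to go into the carrier. I take the left one (282,229) and put it in the near-middle place.

```bash
python3 - <<'E'
from h import *
np.set_printoptions(precision=4,suppress=True)
im=cv2.imread("pics/top0.png");s=4
a=cv2.resize(im[140:260,255:355],None,fx=s,fy=s,interpolation=cv2.INTER_CUBIC)
g=cv2.medianBlur(cv2.cvtColor(a,cv2.COLOR_BGR2GRAY),5)
c=cv2.HoughCircles(g,cv2.HOUGH_GRADIENT,1,50,param1=120,param2=14,minRadius=24,maxRadius=44)
for x,y,r in c[0]:
    p=((x+.5)/s-.5+255,(y+.5)/s-.5+140);z=.126 if r>34 else .118
    print(np.array(p),r/s,at("top",p,z)[:2]); cv2.circle(a,(int(x),int(y)),int(r),(0,0,255),1)
cv2.imwrite("pics/c.png",a)
T=R.from_quat(get_obs()["tool_rot"]);print(T.as_matrix())
yaw=.036
for sg in(1,-1):
    # y down, z along +-board x
    z=sg*np.array([np.cos(yaw),np.sin(yaw),0]);y=np.array([0,0,-1.]);x=np.cross(y,z)
    G=R.from_matrix(np.c_[x,y,z]);print(sg,np.degrees((T.inv()*G).as_rotvec()))
print(T.inv().apply(np.array([.0,0,.15]))*1000)
E
```

```text
[323.5 228. ] 7.975 [ 0.4222 -0.193 ]
[303.  225.5] 10.3 [ 0.4266 -0.1421]
[282. 228.] 7.9 [ 0.4208 -0.0905]
[302.75 158.5 ] 7.475 [ 0.5987 -0.1406]
[322.75 193.25] 8.025 [ 0.5097 -0.1911]
[281.75 158.25] 7.65 [ 0.5987 -0.0875]
[272.5 238.5] 6.7 [ 0.3944 -0.0675]
[331. 208.] 10.275 [ 0.4711 -0.2109]
[[ 0.8952 -0.      0.4456]
 [-0.4456  0.      0.8952]
 [-0.     -1.      0.    ]]
1 [ 0.0001 61.4767 -0.0007]
-1 [  -0.0008 -118.5233   -0.0001]
[  -0.0016 -150.        0.0007]
```

View pics/c.png

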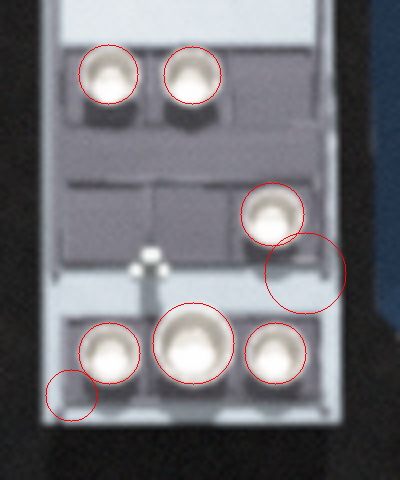

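Circles fit all six cups well (crop shows the rims outlined; the two stray circles are spurious). The black look-alikes are all on the worktop. Now I lift and swing over.

Emit:
drive_tool(plan=[[0,-50,0,0,0,0,87],[0,-100,0,0,0,0,87],[0,-150,0,0,0,0,87],[30,-150,-30,0,6,0,87],[65,-150,-63,0,14,0,87],[100,-150,-97,0,22,0,87],[135,-150,-131,0,30,0,87],[170,-150,-165,0,38,0,87],[205,-150,-200,0,45,0,87],[240,-150,-235,0,50,0,87]])

```text
time: 2.2
position: [0.3888, 0.2405, 0.3729]
tool_rot: [-0.554, 0.438, -0.439, 0.555]
ft_force: [1.4, -0.2, -1.1]
grip_width: 0.0871
```

```bash
cat >> h.py <<'E'
def to(t,yaw=.02):
    o=get_obs();T=R.from_quat(o["tool_rot"])
    z=np.array([np.cos(yaw),np.sin(yaw),0]);y=np.array([0,0,-1.])
    G=R.from_matrix(np.c_[np.cross(y,z),y,z])
    print("pos",o["position"].round(4),"q",o["q"].round(2),"shift",(T.inv().apply(np.array(t)-o["position"])*1000).round(1),"turn",np.degrees((T.inv()*G).as_rotvec()).round(2),"f",o["ft_force"].round(1),"w",round(o["grip_width"],4),"t",o["time"])
E
python3 -c "
from h import *
to((.421,-.091,.30))"
```

```text
pos [0.3888 0.2405 0.3729] q [ 0.31  0.13  1.61 -0.    1.4   0.08] shift [329.9  72.8 -45.2] turn [-6.000e-02  1.219e+01 -1.000e-02] f [ 1.4 -0.2 -1.1] w 0.0871 t 2.2
```

Emit:
drive_tool(plan=[[45,0,-6,0,3,0,87],[90,0,-12,0,6,0,87],[135,0,-18,0,9,0,87],[180,0,-25,0,12.2,0,87],[225,0,-31,0,12.2,0,87],[270,0,-37,0,12.2,0,80],[310,0,-43,0,12.2,0,70],[330,0,-45,0,12.2,0,70],[330,40,-45,0,12.2,0,70],[330,70,-45,0,12.2,0,70]])

```text
time: 3.2
position: [0.4222, -0.0902, 0.3018]
tool_rot: [-0.505, 0.494, -0.495, 0.505]
ft_force: [0.6, 0.7, 0.1]
grip_width: 0.0706
```

```bash
python3 -c "
from h import *
to((.421,-.091,.101))"
```

```text
pos [ 0.4222 -0.0902  0.3018] q [-0.47  0.16  1.78  0.    1.2  -0.49] shift [  0.6 200.8  -1.4] turn [-0.07  0.06  0.04] f [0.6 0.7 0.1] w 0.0706 t 3.2
```

Emit:
drive_tool(plan=[[0,40,0,0,0,0,70],[1,80,-1,0,0,0,70],[1,120,-1,0,0,0,70],[1,155,-1,0,0,0,70],[1,180,-1,0,0,0,70],[1,195,-1,0,0,0,70],[1,201,-1,0,0,0,70],[1,201,-1,0,0,0,70]])

```text
time: 4.0
position: [0.421, -0.0902, 0.1011]
tool_rot: [0.506, -0.495, 0.494, -0.506]
ft_force: [0.5, 0.1, 0.3]
grip_width: 0.0701
```

```bash
python3 -c "
from h import *
to((.421,-.091,.101))
print(proj('scene',(.421,-.091,.101)))
cv2.imwrite('pics/d.png',cv2.resize(camera('scene')[150:300,200:400],(800,600),interpolation=3))"
```

```text
pos [ 0.421  -0.0902  0.1011] q [-0.47  0.5   2.02 -0.    0.63 -0.49] shift [ 0.8  0.1 -0. ] turn [ 0.06  0.19 -0.03] f [0.5 0.1 0.3] w 0.0701 t 4.0
[268.99824362 226.29655288]
```

View pics/d.png

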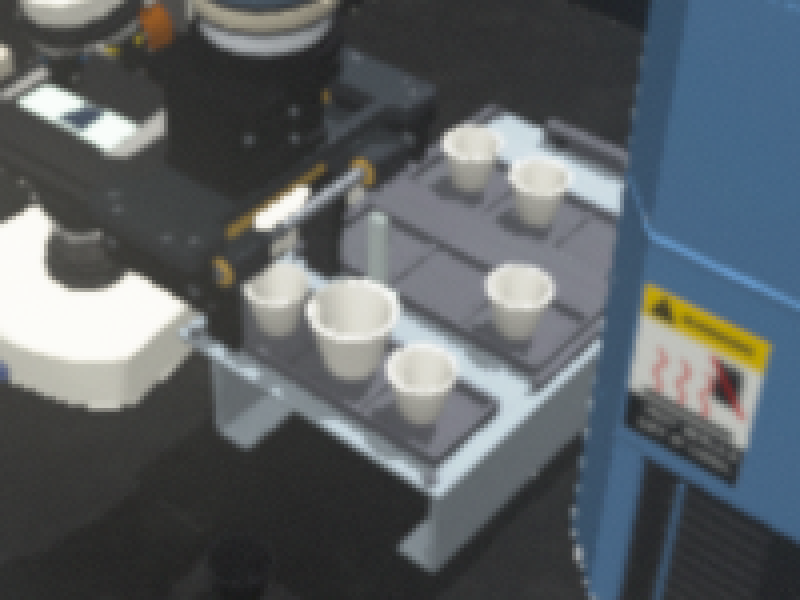

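The open fingers stand either side (in x) of the left stock cup, at about (268,224) in the full image. Closing.

Emit:
drive_tool(plan=[[0,0,0,0,0,0,50],[0,0,0,0,0,0,40],[0,0,0,0,0,0,30],[0,0,0,0,0,0,20],[0,0,0,0,0,0,20],[0,0,0,0,0,0,20],[0,0,0,0,0,0,20],[0,-5,0,0,0,0,20],[0,-15,0,0,0,0,20],[0,-25,0,0,0,0,20]], newtons=10)

```text
time: 5.05
position: [0.421, -0.0901, 0.1273]
tool_rot: [0.506, -0.494, 0.494, -0.506]
ft_force: [0.1, -0.7, -0.6]
grip_width: 0.034
```

```bash
python3 -c "
from h import *
to((.509,-.139,.18))"
```

```text
pos [ 0.421  -0.0901  0.1273] q [-0.47  0.44  2.   -0.    0.7  -0.5 ] shift [ 50.9 -52.8  86.8] turn [ 0.02  0.2  -0.01] f [ 0.1 -0.7 -0.6] w 0.034 t 5.05
```

Emit:
drive_tool(plan=[[0,-30,0,0,0,0,20],[0,-58,0,0,0,0,20],[15,-58,25,0,0,0,20],[33,-58,57,0,0,0,20],[51,-58,87,0,0,0,20],[51,-58,87,0,0,0,20],[51,-40,87,0,0,0,20],[51,-20,87,0,0,0,20],[51,-5,87,0,0,0,20],[51,-5,87,0,0,0,20]])

```text
time: 6.05
position: [0.5072, -0.138, 0.1304]
tool_rot: [0.506, -0.496, 0.492, -0.505]
ft_force: [0.1, 1.3, -0.7]
grip_width: 0.0341
```

```bash
python3 -c "
from h import *
to((.509,-.139,.102))
cv2.imwrite('pics/e.png',cv2.resize(camera('scene')[150:300,200:400],(800,600),interpolation=3))"
```

```text
pos [ 0.5072 -0.138   0.1304] q [-0.48  0.53  1.76  0.    0.85 -0.5 ] shift [ 1.1 28.4  1.9] turn [ 0.26  0.2  -0.14] f [ 0.1  1.3 -0.7] w 0.0341 t 6.05
```

View pics/e.png

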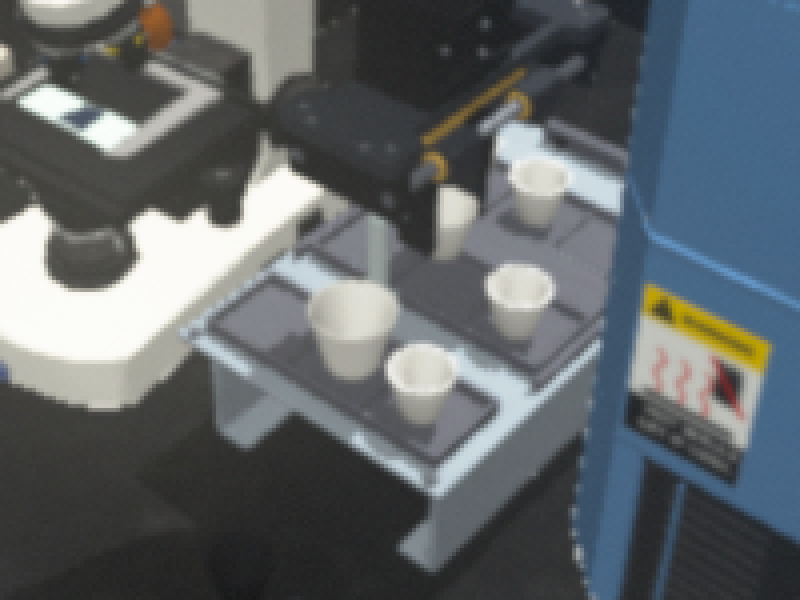

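The cup is held upright over the near-middle place, the post is clear beside it, and the other five cups are standing. I lower it and release.

Emit:
drive_tool(plan=[[1,12,2,0,0,0,20],[1,22,2,0,0,0,20],[1,27,2,0,0,0,20],[1,28.5,2,0,0,0,20],[1,28.5,2,0,0,0,20],[1,28.5,2,0,0,0,36],[1,28.5,2,0,0,0,40],[1,28.5,2,0,0,0,48],[1,28.5,2,0,0,0,56],[1,28.5,2,0,0,0,56]])

```text
time: 7.1
position: [0.5114, -0.1401, 0.1032]
tool_rot: [-0.506, 0.494, -0.494, 0.506]
ft_force: [0.4, -0.2, 0.6]
grip_width: 0.0535
```

Emit:
drive_tool(plan=[[0,-10,0,0,0,0,56],[0,-35,0,0,0,0,56],[0,-75,0,0,0,0,56],[0,-100,0,0,0,0,40],[0,-100,-50,0,0,0,20],[0,-100,-100,0,0,0,0],[0,-100,-130,0,0,0,0],[0,-100,-130,0,0,0,0],[0,-100,-130,0,0,0,0]])

```text
time: 8.0
position: [0.3819, -0.1437, 0.204]
tool_rot: [-0.505, 0.493, -0.495, 0.506]
ft_force: [0.7, -0.3, 0.8]
grip_width: 0.0164
```

```bash
python3 - <<'E'
from h import *
im=camera("top");cv2.imwrite("pics/top1.png",im)
P=[]
for c in("top","scene"):
    if c=="scene": cv2.imwrite("pics/scene1.png",camera(c))
    m=mark_of(c,"push_post");print(c,[(d["conf"],d["location"],at(c,d["location"],.146)) for d in m[:2]])
to((.45,-.115,.134))
a=cv2.resize(cv2.imread("pics/scene1.png")[150:300,200:400],(533,400),interpolation=3)
b=cv2.resize(im[135:245,250:320],(255,400),interpolation=3)
cv2.imwrite("pics/f.png",np.hstack([a,b]))
E
```

```text
top [(0.85, [291.1, 201.0], array([ 0.48373528, -0.1120085 ,  0.146     ])), (0.57, [163.1, 239.5], array([0.38529603, 0.19587853, 0.146     ]))]
scene [(0.78, [293.6, 204.7], array([ 0.47276625, -0.11782394,  0.146     ]))]
pos [ 0.3828 -0.1437  0.2033] q [-0.63  0.27  1.97  0.    0.9  -0.66] shift [-27.2  69.4  67.7] turn [-0.08  0.24  0.06] f [ 0.1  0.4 -0.4] w 0.0029 t 8.2
```

View pics/f.png

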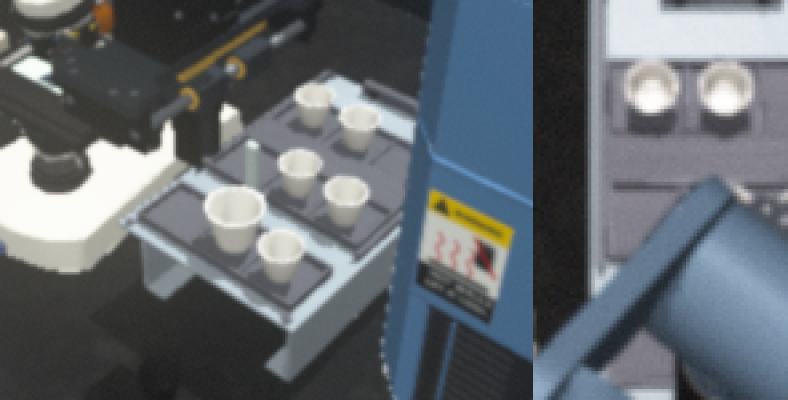

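Four small cups now stand upright in the carrier, and the large one and one small one are in the stock row. The post is clear at about (293,204) in the full scene image. I lower the shut fingers behind it and push.

Emit:
drive_tool(plan=[[-14,0,30,0,0,0,0],[-27,0,64,0,0,0,0],[-27,30,64,0,0,0,0],[-27,60,64,0,0,0,0],[-27,69,64,0,0,0,0],[-27,69,64,0,0,0,0]])

```text
time: 8.8
position: [0.4443, -0.1141, 0.1328]
tool_rot: [0.506, -0.495, 0.493, -0.506]
ft_force: [0.0, -1.3, -0.0]
grip_width: 0.0004
```

```bash
python3 -c "
from h import *
to((.498,-.114,.134))
cv2.imwrite('pics/g.png',cv2.resize(camera('scene')[150:300,200:400],(800,600),interpolation=3))"
```

```text
pos [ 0.4443 -0.1141  0.1328] q [-0.5   0.46  1.93 -0.    0.76 -0.52] shift [ 1.2 -1.4 53.7] turn [ 0.18  0.23 -0.1 ] f [ 0.  -1.3 -0. ] w 0.0004 t 8.8
```

View pics/g.png

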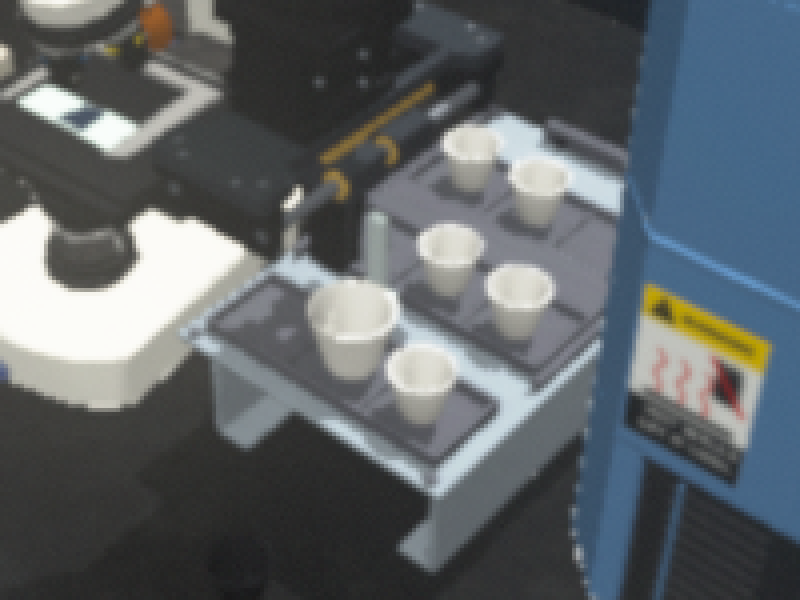

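```bash
python3 - <<'E'
from h import *
f=lambda X:((proj("scene",X)-[200,150])*4).round(0)
for X in[(.444,-.114,.133),(.459,-.1045,.133),(.459,-.1235,.133),(.429,-.1235,.133),(.477,-.115,.146),(.477,-.115,.09),(.477,-.105,.146),(.477,-.125,.146)]:print(X,f(X))
E
```

```text
(0.444, -0.114, 0.133) [334. 259.]
(0.459, -0.1045, 0.133) [340. 239.]
(0.459, -0.1235, 0.133) [365. 253.]
(0.429, -0.1235, 0.133) [329. 280.]
(0.477, -0.115, 0.146) [376. 213.]
(0.477, -0.115, 0.09) [374. 290.]
(0.477, -0.105, 0.146) [362. 206.]
(0.477, -0.125, 0.146) [389. 221.]
```

Emit:
drive_tool(plan=[[0,0,5,0,0,0,0],[0,0,9,0,0,0,0],[0,0,13,0,0,0,0],[0,0,17,0,0,0,0],[0,0,21,0,0,0,0],[0,0,25,0,0,0,0],[0,0,29,0,0,0,0],[0,0,33,0,0,0,0],[0,0,37,0,0,0,0],[0,0,41,0,0,0,0]])

```text
time: 9.85
position: [0.4857, -0.1135, 0.134]
tool_rot: [0.506, -0.494, 0.494, -0.506]
ft_force: [-3.2, -0.4, 1.8]
grip_width: 0.0008
```

Emit:
drive_tool(plan=[[0,0,3,0,0,0,0],[0,0,6,0,0,0,0],[0,0,9,0,0,0,0]])

```text
time: 10.15
position: [0.4948, -0.1133, 0.134]
tool_rot: [0.506, -0.494, 0.494, -0.506]
ft_force: [-2.6, -1.4, 1.7]
grip_width: 0.0005
```

Friction of about 3 N shows, so it is sliding. I continue in small steps until the stop.

Emit:
drive_tool(plan=[[0,0,1,0,0,0,0],[0,0,2,0,0,0,0],[0,0,3,0,0,0,0],[0,0,3,0,0,0,0]])

```text
time: 10.55
position: [0.4978, -0.1133, 0.134]
tool_rot: [-0.506, 0.494, -0.494, 0.506]
ft_force: [-1.8, -0.1, 0.5]
grip_width: 0.0007
```

Emit:
drive_tool(plan=[[0,0,1,0,0,0,0],[0,0,2,0,0,0,0],[0,0,2,0,0,0,0]])

```text
time: 10.85
position: [0.4998, -0.1133, 0.134]
tool_rot: [-0.506, 0.494, -0.494, 0.506]
ft_force: [-3.4, 0.9, 0.5]
grip_width: 0.0001
```

Emit:
drive_tool(plan=[[0,0,1,0,0,0,0],[0,0,2,0,0,0,0],[0,0,2,0,0,0,0]])

```text
time: 11.15
position: [0.5019, -0.1132, 0.134]
tool_rot: [-0.506, 0.494, -0.494, 0.506]
ft_force: [-3.1, 0.6, 1.1]
grip_width: 0.0004
```

Emit:
drive_tool(plan=[[0,0,1,0,0,0,0],[0,0,2,0,0,0,0],[0,0,2,0,0,0,0]])

```text
time: 11.45
position: [0.5039, -0.1132, 0.134]
tool_rot: [-0.506, 0.494, -0.494, 0.506]
ft_force: [-2.1, 0.6, 0.4]
grip_width: 0.0008
```

Emit:
drive_tool(plan=[[0,0,1,0,0,0,0],[0,0,2,0,0,0,0],[0,0,2,0,0,0,0]])

```text
time: 11.75
position: [0.505, -0.1132, 0.134]
tool_rot: [0.506, -0.494, 0.494, -0.506]
ft_force: [-5.3, -0.4, 1.7]
grip_width: 0.0007
```

Emit:
drive_tool(plan=[[0,0,1,0,0,0,0],[0,0,2,0,0,0,0],[0,0,2,0,0,0,0]])

```text
time: 12.05
position: [0.5051, -0.1131, 0.134]
tool_rot: [0.507, -0.495, 0.492, -0.505]
ft_force: [-9.2, -2.2, 5.4]
grip_width: 0.0003
```

```bash
python3 -c "
from h import *
to((.5,-.114,.134))
camera('scene')
for t,z in(('push_post',.146),('near_row',.088),('far_row',.088)):
  print(t,[(d['conf'],d['location'],at('scene',d['location'],z)) for d in mark_of('scene',t)[:1]])"
```

```text
pos [ 0.5051 -0.1131  0.134 ] q [-0.44  0.52  1.78 -0.    0.85 -0.46] shift [ 0.7  0.  -5.1] turn [ 0.33  0.25 -0.02] f [-9.2 -2.2  5.4] w 0.0003 t 12.05
push_post []
near_row [(0.57, [322.2, 209.9], array([ 0.55992384, -0.13433759,  0.088     ]))]
far_row [(0.92, [342.7, 192.7], array([ 0.64995094, -0.13049346,  0.088     ]))]
```

The tool stalled at x=0.505 with force rising to 9 N, so the carrier is against the stop. I back off and check.

Emit:
drive_tool(plan=[[0,0,-8,0,0,0,0],[0,0,-25,0,0,0,0],[0,-40,-35,0,0,0,0],[0,-90,-50,0,0,0,0],[0,-130,-90,0,0,0,0],[0,-180,-120,0,0,0,0],[-45,-220,-120,0,0,0,0],[-95,-220,-120,0,0,0,0],[-145,-220,-120,0,0,0,0],[-195,-220,-120,0,0,0,0]])

```text
time: 13.25
position: [0.3854, 0.0656, 0.3559]
tool_rot: [-0.503, 0.492, -0.497, 0.508]
ft_force: [0.9, -0.3, 0.5]
grip_width: 0.0004
```

```bash
python3 - <<'E'
from h import *
np.set_printoptions(precision=4,suppress=True)
im=camera("top");to((.4,0,.3))
for t,z in(('push_post',.146),('near_row',.088),('far_row',.088),("timer",0),("petri",0)):
  print(t,[(round(d['conf'],2),d['location'],at('top',d['location'],z)) for d in mark_of('top',t)[:2]])
s=camera("scene");p=mark_of("scene","push_post");print([(d["conf"],at("scene",d["location"],.146)) for d in p])
a=cv2.resize(im[120:260,255:355],None,fx=4,fy=4,interpolation=2)
g=cv2.medianBlur(cv2.cvtColor(a,6),5)
for x,y,r in cv2.HoughCircles(g,cv2.HOUGH_GRADIENT,1,50,param1=120,param2=14,minRadius=24,maxRadius=44)[0]:
    q=((x+.5)/4-.5+255,(y+.5)/4-.5+120);print(r/4,at("top",q,.126 if r>34 else .118)[:2])
b=cv2.resize(s[150:300,220:370],(560,560),interpolation=3)
cv2.imwrite("pics/i.png",np.hstack([b,cv2.resize(a,(230,int(230*1.4)))] if 0 else [b[:, :],cv2.copyMakeBorder(cv2.resize(a,(230,322)),0,238,0,0,0)]))
E
```

```text
pos [0.3833 0.0738 0.3554] q [-0.11  0.03  1.77  0.01  1.33 -0.14] shift [74.7 54.9 14. ] turn [-0.4   0.61 -0.46] f [-0.7  2.6  0.5] w 0.0003 t 13.3
push_post [(0.86, [294.0, 185.7], array([ 0.522 , -0.1187,  0.146 ]))]
near_row [(0.59, [301.7, 178.4], array([ 0.5541, -0.1392,  0.088 ]))]
far_row [(0.9, [300.6, 143.9], array([ 0.6461, -0.1357,  0.088 ]))]
timer [(0.53, [161.5, 235.3], array([0.4123, 0.236 , 0.    ]))]
petri [(0.55, [383.7, 265.1], array([ 0.3405, -0.362 ,  0.    ]))]
[(0.97, array([ 0.5141, -0.1167,  0.146 ])), (0.72, array([ 0.3203, -0.3285,  0.146 ]))]
10.3 [ 0.426  -0.1421]
7.9 [ 0.4222 -0.193 ]
7.425 [ 0.5513 -0.1396]
7.525 [ 0.5481 -0.1911]
8.0 [ 0.64  -0.139]
8.3 [ 0.6414 -0.0869]
```

View pics/i.png

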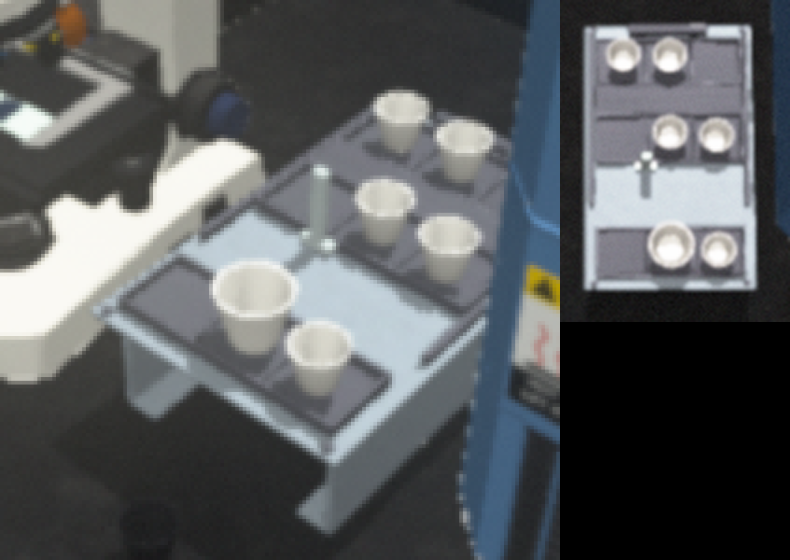

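All six cups are upright in their places: four in the carrier, the large one and one small one in the stock row. The carrier is against the stop bar, and its cups moved 38–42 mm. I settle the arm, then hand in.

Emit:
drive_tool(plan=[[0,0,0,0,0,0,0],[0,0,0,0,0,0,0],[0,0,0,0,0,0,0],[0,0,0,0,0,0,0]])

```text
time: 14.05
position: [0.3836, 0.0637, 0.3538]
tool_rot: [0.506, -0.494, 0.494, -0.506]
ft_force: [0.0, 0.6, -0.8]
grip_width: 0.0006
```

```bash
python3 -c "
from rig import *
print(hand_in())"
```

```text
the job is handed in; nothing more can be done
None
```

The job is handed in at about 14 s of the 67 s allowed; no verdict was given. I moved the left small crucible from the stock row to the near-middle place, so the carrier holds four. I then pushed the carrier by its post until the tool stalled at x = 0.505 m, with the force rising to about 9 N against roughly 3 N while sliding.

- **Crucibles:** the last pictures show four small ones upright in the carrier, and the large one and one small one upright in the stock row. I left the black look-alikes alone.
- **Carrier travel:** the three carrier cups I could compare moved about 38, 40 and 43 mm. The post reads 38 mm in one camera and 41 mm in the other, so each value is good to only a few millimetres. That spread leaves the 37 mm limit little margin, so my evidence for fully home is the stall and the rising force.
- **Bystanders:** the networks' positions for the timer and petri dish shifted by 9 mm and 6 mm between looks. That is within their usual scatter, and the tool never went near either one.

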